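Seat the weighing plate of a laboratory balance on its pins and tare it

TASK

The dark steel weighing plate of the balance was left crooked, riding on top of the two locating pins. Nudge it sideways by its edges with the fingertips until both holes drop over the pins and it lies flat on the deck; then press the green tare key fully down and let it come back up. Never pick the plate up, do not press the key before the plate is down, and leave the glassware, weights and spatula around the balance where they stand.

Things in the scene. Friction and masses are not known exactly. Their poses are not given: they have to be found in the camera images.
- balance: White balance, fixed, 250 mm deep (x), 210 wide (y). Origin: centre of its underside on the bench; front (display, key) at -x. Flat deck 65 mm above the origin over x = -60 to +125 mm; before it a lower panel, 45 mm high, with the display (49 mm high, y = -3 to +83) and the tare key at x = -92, y = -60. Black corner marks on the deck frame the plate's seated place.
- seat (a point): Point on the deck top (balance x = 35, y = 0, z = 65 mm) where the centre of the plate's underside comes when seated; axes as the balance. The seated plate fills x = -60 to +60 and y = -70 to +70 mm about it.
- pin_left (a point): Foot, on the deck top, of the left (+y) locating pin: brass, fixed, 10 mm diameter, 6 mm high with a tapered head 6 mm across. Balance x = 63, y = 35 mm (28, 35 from the seat).
- pin_right (a point): The same for the right (-y) pin: balance x = 63, y = -35 mm.
- plate: Loose dark steel plate, 120 (x) by 140 (y) by 6 mm, 0.28 to 0.56 kg. Origin: centre of its underside. Two 14 mm holes (2 mm play round the pins) at x = 28, y = +-35. At the start it lies 10 to 22 mm too far to the front (balance -x), up to 18 mm to either side, turned up to 0.1 rad; front edge on the deck, rear up on the pin heads. Slides at 1 to 3 N; drops once both holes are over the pins.
- hole_left (a point): Centre of the left (+y) hole at the plate's underside.
- hole_right (a point): Centre of the right (-y) hole at the plate's underside.
- tare (a joint): Tare key travel in m: 0 up, 0.005 fully down; springs back when released; about 4 N presses it fully down.
- tare_top (a point): Centre of the top of the green tare key, 24 mm across; it is pressed straight down.
- beaker_a: Glass beaker, 68 mm across, 90 mm high, beside the balance on its left. Origin: centre of its underside. Leave alone.
- beaker_b: Glass beaker, 56 mm across, 75 mm high, left of the balance. Origin: centre of its underside. Leave alone.
- jar: Amber jar with white cap, 56 mm across, 85 mm high, right of the balance. Origin: centre of its underside. Leave alone.
- weight_a: Brass knob weight, 34 mm across, 52 mm high, right of the balance. Origin: centre of its underside. Leave alone.
- weight_b: Brass knob weight, 26 mm across, 39 mm high, right of the balance. Origin: centre of its underside. Leave alone.
- spatula: Thin steel lab spatula, 170 mm long, 12 wide, 4 high, lying on the bench left of the balance. Origin: centre of its underside. Leave alone.
Things that resemble listed ones, but are neither listed nor needed, are in the scene too. Of the things like the plate, leave any that is orange or white; of the rest the smaller one is meant.

How it is judged (in metres and radians):
On the way, in this order (a step that is already met when the one before it is completed fails the run):
1. the plate lies flat on the deck with both holes over the pins (z of plate in the frame of balance below 0.0665 m and angle between the z axis of plate and the z axis of balance, either way round below 0.015 rad and horizontal distance between hole_left and pin_left below 0.004 m and horizontal distance between hole_right and pin_right below 0.004 m), for 0.2 s.
2. the tare key is pressed fully down with the plate seated (all of step 1 and value of joint tare above 0.004 m), for 0.05 s.
At the end, for the whole second after the job is handed in: Plate flat on the deck (within 1.5 mm and 0.015 rad), both holes over their pins (within 4 mm), at rest; tare key pressed at least 4 mm after that and up again (within 1 mm); bystanders within 15 mm of where they stood (all of step 1 and value of joint tare below 0.001 m and linear speed of plate below 0.01 m/s and distance of each of beaker_a, beaker_b, jar, weight_a, weight_b, spatula from where it was at the start of the episode below 0.015 m); the robot touches nothing.
It fails at once if the plate is lifted, its centre more than 13 mm over the deck, or tipped more than 0.2 rad (z of plate in the frame of balance above 0.078 m or angle between plate's own z axis and vertical above 0.2 rad).
It fails at once if the tare key is pressed before the plate is down on the deck (value of joint tare above 0.0025 m and not (z of plate in the frame of balance below 0.0665 m and angle between the z axis of plate and the z axis of balance, either way round below 0.015 rad)).
It fails at once if a bystander is moved by more than 15 mm or tipped over (distance of any of beaker_a, beaker_b, jar, weight_a, weight_b, spatula from where it was at the start of the episode above 0.015 m or angle between any of beaker_a, beaker_b, jar, weight_a, weight_b's own z axis and vertical above 0.3 rad).
It also fails if it takes over 70 s, if anything falls off the work surface, if the arm or the gripper's body presses on something with over 40 N, if the wrist force passes 120 N, or if a joint passes its speed limit or range.

ROBOT

A 6-joint arm with a two-finger parallel gripper is mounted at the origin on the work surface. World frame = base frame: x ahead of the robot, y to its left, z up, the work surface at z = 0. Lengths are in mm, angles in rad, forces in N, time in s.
With the tool pointing down it reaches from about 350 to 875 mm from the base axis. Payload 4.2 kg.
Tool frame: the origin (TCP) lies midway between the tips of the shut fingers; the grasp point (between the pads) lies 19 mm behind it; z points along the fingers, y is the line along which they close (so a half turn about z gives the same grasp; the last joint's range is limited). The gripper opens to 85 mm and grips with 20 to 120 N. Pads are 22 mm wide; open, the fingers measure 114 mm over their backs; the gripper's body (76 mm by 85 mm) begins 54 mm behind the grasp point. The pads swing forward as they close: fully open they stand 13 mm farther back than shut.
Start: joints at [1.535, 0.385, 0.008, 0, -1.194, -0.259], TCP at [181.561, 598.026, 231.312] pointing down, gripper open.
Joint ranges: [-3.14, 3.14], [-1.21, 2.06], [-1.07, 1.41], [-3.16, 2.05], [-2.99, -0.16], [-3.1, 3.1]. Speed limits (rad/s): [2.79, 2.79, 3.14, 3.14, 3.14, 3.14].

INTERFACE

Orientations are given as a unit quaternion [x, y, z, w].
In Python, from bench import arm, eyes, nets gives the robot as it stands.
- The arm moves only by the tool apply_moves, never from a script. Its arguments are lists of equal length, an entry for each row: "delta_rot": the turn, a rotation vector about the tool's x, y, z as a fraction of full scale, a list of three; "xyz": the shift along the tool's x, y, z as a fraction of full scale, a list of three; "hand": the gripper command: -1 is fully open, 1 is shut, values between are in proportion. In form: {"delta_rot": [[ax, ay, az], ...], "xyz": [[dx, dy, dz], ...], "hand": [hand, ...]}. A call has 1 to 20 rows; each row shifts and turns the commanded pose from where the row before left it, along the tool's axes as they then stand; what a row does not reach is not made up. Full scale, the value 1, is 0.025 m for a shift and 6 degrees for a turn. A row lasts 1/12 s, in which the tool goes at most 41.7 mm and 7.16 degrees, less where a joint would pass 70% of its speed; a pose out of reach is approached as far as the arm can. A call with a number of a shift or a turn outside -1 to 1 is refused whole. A call with a gripper value outside its range is refused whole. The fingers move at their own pace and stop on an object; the grip force is fixed at half the most. Time passes only in rows, so rows that do not move let the fingers close. It gives the time, the measured TCP pose, the force, the opening and the grip force at its end, in the units of the state.
- arm.read_state(): the state, without advancing time (a new reading comes with each control period).
- eyes.get_image(name): name is "side" or "top" or "wrist"; returns a dict with "frame" (384x512x3 uint8, red, green, blue), "range_z" (384x512 float32, mm along the optical axis (not along the pixel's ray), 0 where there is no reading), "camera_matrix" (3x3 intrinsics, pixels), "dist" ([k1, k2, p1, p2, k3] as OpenCV has them; the pictures are not rectified), "R" (3x3) and "t" (3): a world point X has camera coordinates R X + t; the wrist camera has in their place "hand_eye" (4x4, takes a point from camera to tool coordinates, whose origin is the TCP and whose axes are the flange's). Camera axes: x right, y down, z forward; pixel columns grow to the right and rows downward; lengths in mm; the calibration is good to about 2 mm. A picture is of the moment at which its call begins: read the wrist's pose just before it.
- arm.job_done(): hands the job in; it is judged then, once.
Trained networks look in a picture, given as the dict that the camera call returned (one of the last four; its "shot" number tells which), for a name from the list of things; names that differ only in an ending like _2 or _b are one class to them, and where a whole thing is asked for, a point or a joint stands for the part that bears it (a point fixed in the world has none). Each returns a list of dicts, best first, with "score" (0 to 1); they miss things now and then, are a little off and sometimes report something else, mostly with a low value. They report only what shows in the picture. A call takes as long as a camera call. They do not tell look-alikes from the thing itself.
- nets.look_for(name, picture): "bbox" ([left, top, right, bottom] in pixels, round what is visible of it).
- nets.masks_of(name, picture): "region" (384x512 bool, what is visible of it) and "bbox" ([left, top, right, bottom] in pixels, round what is visible of it).
The state is a dict: "clock": time; "joints": joint angles; "joint_vel": joint speeds; "joint_efforts": joint torques, N m; "position": TCP position; "ee_rot": TCP orientation; "contact_force": force on the tool from outside, world axes, zero at the start; "wrist_torque": the same for the moment, N m; "gripper_width": finger opening in mm; "grasp_force": force on a finger pad.
Only numpy, scipy, OpenCV 4.12 (cv2) and the standard library are available. Lean on these libraries where they do the work, as an engineer would, in place of code of your own. Each camera call takes 0.05 s, during which the arm holds its last target. There are 200 camera calls.

## Working session

There is one attempt and no reset: what is moved stays moved. The work goes in short steps, Python scripts to look and compute and a tool call to move; the robot and the scene stay as the last step left them, time stands still between calls to the robot, and variables do not carry over. Pictures are saved under pics/ and viewed, at most 10 in all, crops included, and the job is handed in when it is done.

Besides the shell and the picture viewer there is one more tool, called in YAML: its name, and indented under it one key for each argument. apply_moves: Moves the arm, as the interface text tells. Its arguments: {"type":"object","properties":{"delta_rot":{"type":"array"},"xyz":{"type":"array"},"hand":{"type":"array"}},"required":["delta_rot","xyz","hand"]}

```bash
mkdir -p pics
python3 - <<'E'
from bench import arm, eyes, nets
import cv2,numpy as np
s=arm.read_state();print(s['position'],s['ee_rot'],s['gripper_width'],s['contact_force'])
for n in ['top','side']:
    p=eyes.get_image(n);cv2.imwrite(f'pics/{n}0.png',p['frame'][:,:,::-1])
    print(n,p['camera_matrix'].tolist(),p['dist'],p['R'].tolist(),p['t'])
    for k in ['plate','tare','balance']:
        print(k,[(d['bbox'],round(d['score'],2)) for d in nets.look_for(k,p)])
E
```

```text
[181.4136077  597.4820044  230.22373062] [ 9.89139927e-01 -1.46972742e-01 -1.20634725e-04  1.09706012e-03] 85.41967279545541 [ 0.51000717 -0.2532169   0.91677043]
top [[492.80851395662484, 0.0, 254.311434923142], [0.0, 492.80851395662484, 195.72998421792994], [0.0, 0.0, 1.0]] [-0.19259683  0.          0.          0.          0.        ] [[0.02850421012690089, -0.9995869184473067, 0.0036745712755519976], [-0.9982352594127966, -0.028656863582925123, -0.052011066463364265], [0.05209488333904159, -0.0021855522430855056, -0.9986397481030307]] [ -20.0606729   488.20328596 1265.90228202]
plate [([319.7, 238.4, 411.2, 323.2], 0.93), ([110.0, 254.3, 184.6, 315.0], 0.81), ([243.4, 147.0, 301.6, 197.5], 0.57)]
tare [([290.7, 212.6, 299.5, 222.8], 0.54)]
balance [([230.8, 128.1, 315.0, 233.4], 0.63)]
side [[405.7521938760652, 0.0, 257.7730994207991], [0.0, 405.7521938760652, 196.54338385876292], [0.0, 0.0, 1.0]] [-0.01001058  0.          0.          0.          0.        ] [[0.9482766735709615, -0.31741865741765557, 0.004092222423712095], [-0.2258974416661378, -0.6838051871671192, -0.6938161225079992], [0.22302846502158868, 0.6570052221455427, -0.7201405709051533]] [-433.92458968  174.97418765  915.51560528]
plate [([152.1, 301.7, 281.5, 380.2], 0.87), ([267.0, 187.8, 337.7, 242.6], 0.62), ([127.3, 145.4, 191.1, 202.3], 0.6), ([314.0, 337.8, 394.9, 384.0], 0.56)]
tare []
balance [([233.2, 177.1, 361.4, 281.0], 0.82)]
```

View pics/top0.png

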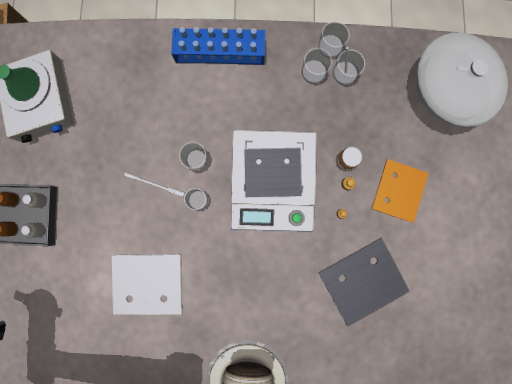

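View pics/side0.png

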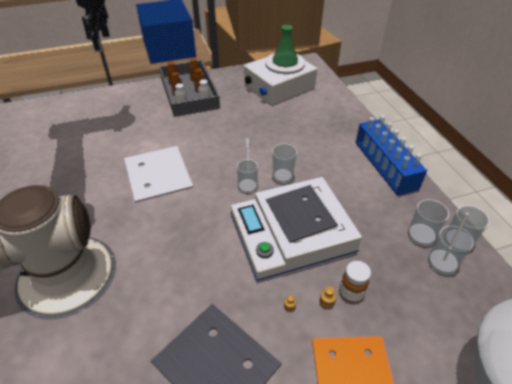

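The top view shows the balance at px (274,181), with the plate on it covering (244–302, 148–197), holes at about (258,161) and (286,161), and the tare key at (297,218). The dark plate at (364,282) is a larger look-alike. The side view agrees.

```bash
cat > h.py <<'E'
from bench import arm, eyes, nets
import cv2,numpy as np
from scipy.spatial.transform import Rotation as Ro
def pose(p,s):
    "camera->world R,c"
    if 'R' in p: R=np.array(p['R']).T; return R,-R@np.array(p['t'])
    H=np.array(p['hand_eye']);T=Ro.from_quat(s['ee_rot']).as_matrix()
    return T@H[:3,:3], T@H[:3,3]+np.array(s['position'])
def ray(p,s,px,z):
    R,c=pose(p,s);px=np.array(px,float).reshape(-1,1,2)
    n=cv2.undistortPoints(px,np.array(p['camera_matrix']),np.array(p['dist']))[:,0]
    d=np.c_[n,np.ones(len(n))]@R.T
    z=np.broadcast_to(z,len(n))
    return c+d*((z-c[2])/d[:,2])[:,None]
def proj(p,s,X):
    R,c=pose(p,s);Rw=R.T;t=-Rw@c
    return cv2.projectPoints(np.array(X,float).reshape(-1,1,3),cv2.Rodrigues(Rw)[0],t,np.array(p['camera_matrix']),np.array(p['dist']))[0][:,0]
E
python3 - <<'E'
from h import *
p=eyes.get_image('top')
print(ray(p,None,[(233,131),(316,132),(314,231),(231,230),(258,161),(286,161),(297,218),(274,172)],[65,65,45,45,75,75,50,70]).round(0))
s=arm.read_state();w=eyes.get_image('wrist');print(w['hand_eye'],w['camera_matrix'],w['dist'])
print(Ro.from_quat(s['ee_rot']).as_matrix().round(3))
E
```

```text
[[ 647.   52.   65.]
 [ 651. -157.   65.]
 [ 402. -160.   45.]
 [ 399.   50.   45.]
 [ 572.  -13.   75.]
 [ 574.  -82.   75.]
 [ 434. -115.   50.]
 [ 546.  -53.   70.]]
[[-5.64162769e-04 -9.53553788e-01 -3.01222267e-01  7.61061795e+01]
 [ 9.99999164e-01 -8.88512689e-04  9.39778940e-04  1.46468307e-01]
 [-1.16376958e-03 -3.01221485e-01  9.53553492e-01 -1.41594692e+02]
 [ 0.00000000e+00  0.00000000e+00  0.00000000e+00  1.00000000e+00]] [[273.17109487   0.         257.94645056]
 [  0.         273.17109487 191.59488684]
 [  0.           0.           1.        ]] [-0.04701933  0.          0.          0.          0.        ]
[[ 0.957 -0.291 -0.   ]
 [-0.291 -0.957 -0.   ]
 [-0.     0.    -1.   ]]
```

apply_moves:
  delta_rot:
    - [0,0,-0.94]
    - [0,0,-0.94]
    - [0,0,-0.94]
    - [0,0,0]
    - [0,0,0]
    - [0,0,0]
    - [0,0,0]
    - [0,0,0]
    - [0,0,0]
    - [0,0,0]
    - [0,0,0]
    - [0,0,0]
    - [0,0,0]
    - [0,0,0]
    - [0,0,0]
    - [0,0,0]
    - [0,0,0]
    - [0,0,0]
    - [0,0,0]
    - [0,0,0]
  xyz:
    - [0,0,0]
    - [0,0,0]
    - [0,0,0]
    - [0.47,1,0]
    - [0.47,1,0]
    - [0.47,1,0]
    - [0.47,1,0]
    - [0.47,1,0]
    - [0.47,1,0]
    - [0.47,1,0]
    - [0.47,1,0]
    - [0.47,1,0]
    - [0.47,1,0]
    - [0.47,1,0]
    - [0.47,1,0]
    - [0.47,1,0]
    - [0.47,1,0]
    - [0.47,1,0]
    - [0.47,1,0]
    - [0.47,1,0]
  hand: [-1,-1,-1,-1,-1,-1,-1,-1,-1,-1,-1,-1,-1,-1,-1,-1,-1,-1,-1,-1]

```text
clock: 2.17
position: [381.9, 171.9, 231.7]
ee_rot: [1.0, 0.0, 0.0, -0.0]
contact_force: [1.3, 0.1, -1.6]
gripper_width: 85.3
grasp_force: 0.0
```

apply_moves:
  delta_rot:
    - [0,0,0]
    - [0,0,0]
    - [0,0,0]
    - [0,0,0]
    - [0,0,0]
    - [0,0,0]
    - [0,0,0]
    - [0,0,0]
    - [0,0,0]
    - [0,0,0]
    - [0,0,0]
  xyz:
    - [0.47,1,0.22]
    - [0.47,1,0.22]
    - [0.47,1,0.22]
    - [0.47,1,0.22]
    - [0.47,1,0.22]
    - [0.47,1,0.22]
    - [0.47,1,0.22]
    - [0.47,1,0.22]
    - [0.47,1,0.22]
    - [0,0,0]
    - [0,0,0]
  hand: [-1,-1,-1,-1,-1,-1,-1,-1,-1,-1,-1]

```text
clock: 3.08
position: [487.5, -53.0, 181.3]
ee_rot: [1.0, -0.001, -0.0, 0.0]
contact_force: [0.5, 0.8, 0.3]
gripper_width: 85.7
grasp_force: 0.0
```

Run:
```python
from h import *
s=arm.read_state();w=eyes.get_image('wrist');print(s['position'],Ro.from_quat(s['ee_rot']).as_matrix().round(3),s['contact_force'])
import pickle;pickle.dump((s,w),open('w1.pkl','wb'))
cv2.imwrite('pics/w1.png',cv2.resize(w['frame'][:,:,::-1],(800,600),interpolation=cv2.INTER_CUBIC))
```

```text
[487.47343379 -52.98059803 181.32271857] [[ 1.    -0.002 -0.001]
 [-0.002 -1.    -0.   ]
 [-0.001  0.    -1.   ]] [0.54021125 0.82925994 0.29693834]
```

View pics/w1.png

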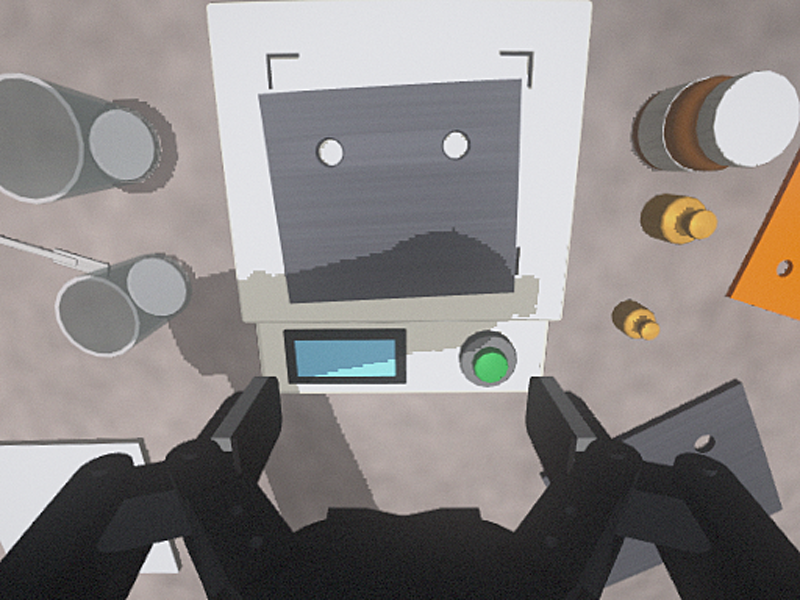

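The wrist view (800 px scale) shows deck corners (207,2), (592,0), (562,320), (242,322). Plate corners are (259,95), (521,79), (515,292), (290,302), holes (330,152) and (456,145), and key (491,366).

```bash
cat >> h.py <<'E'
def fit(L,W):
    "2D rigid fit local->world: x,y,yaw,residual"
    L=np.array(L,float);W=np.array(W)[:,:2];l=L-L.mean(0);w=W-W.mean(0)
    a=np.arctan2((l[:,0]*w[:,1]-l[:,1]*w[:,0]).sum(),(l*w).sum())
    R=np.array([[np.cos(a),-np.sin(a)],[np.sin(a),np.cos(a)]]);t=W.mean(0)-R@L.mean(0)
    return t,a,np.abs(L@R.T+t-W).max(),R
def plate(w,s,corners,holes,bal,zc=(79,79,71,71),zh=(77,77)):
    t,a,R=bal
    X=ray(w,s,np.r_[np.array(corners),np.array(holes)]/1.5625,np.r_[zc,zh])
    B=(X[:,:2]-t)@R
    f=fit([(60,70),(60,-70),(-60,-70),(-60,70),(28,35),(28,-35)],B)
    print('plate in bal: centre err',(f[0]-[35,0]).round(1),'yaw',f[1].round(3),'res',f[2].round(1));
    print('corners W',X[:4].round(1).tolist(),'holes err',(B[4:]-[[63,35],[63,-35]]).round(1).tolist());return f
E
python3 - <<'E'
from h import *
import pickle;s,w=pickle.load(open('w1.pkl','rb'))
X=ray(w,s,np.array([(207,2),(592,0),(562,320),(242,322)])/1.5625,65)
print(X.round(1))
t,a,r,R=fit([(125,105),(125,-105),(-60,-105),(-60,105)],X);print('bal',t,a,r)
M=ray(w,s,np.array([(268,55),(530,52)])/1.5625,65);print('marks in bal',((M[:,:2]-t)@R).round(1))
K=ray(w,s,np.array([(491,366)])/1.5625,52);print('key',K,'exp',t+R@[-92,-60])
pickle.dump((t,a,R),open('bal.pkl','wb'))
plate(w,s,[(259,95),(521,79),(515,292),(290,302)],[(330,152),(456,145)],(t,a,R))
Z=w['range_z']
for u,v in [(200,80),(280,60),(330,205)]:
  print(Z[v-3:v+4,u-3:u+4].mean())
E
```

```text
[[ 648.9   51.1   65. ]
 [ 649.2 -154.5   65. ]
 [ 467.5 -156.1   65. ]
 [ 466.8   51.4   65. ]]
bal [525.6095339  -52.09364996] 0.0029912601733677767 2.2685145102776687
marks in bal [[ 96.7  72. ]
 [ 97.3 -70.9]]
key [[ 428.42251814 -114.78296293   52.        ]] exp [ 433.78942083 -112.36857705]
plate in bal: centre err [-16.3   2.7] yaw 0.047 res 1.4
corners W [[599.7, 22.6, 79.0], [607.0, -115.1, 79.0], [488.3, -122.3, 71.0], [482.3, 17.2, 71.0]] holes err [[-17.9, 3.6], [-14.7, 4.7]]
229.07278
223.6102
279.2985
```

```bash
cat >> h.py <<'E'
def depthpt(p,s,u,v,r=3):
    z=np.median(p['range_z'][v-r:v+r+1,u-r:u+r+1]);R,c=pose(p,s)
    n=cv2.undistortPoints(np.array([[[u,v]]],float),np.array(p['camera_matrix']),np.array(p['dist']))[0,0]
    return (c+R@np.array([n[0]*z,n[1]*z,z])).round(1)
E
python3 - <<'E'
from h import *
import pickle;s,w=pickle.load(open('w1.pkl','rb'))
for u,v in [(250,20),(150,80),(352,130),(250,193),(345,150),(190,190),(320,180),(210,90),(300,90),(205,187),(310,183),(420,230)]: print((u,v),depthpt(w,s,u,v,2))
E
```

```text
(250, 20) [633.4 -46.8  63.5]
(150, 80) [586.3  42.9  63.9]
(352, 130) [ 541.7 -141.2   64.1]
(250, 193) [480.1 -45.2  63.8]
(345, 150) [ 522.9 -136.3   63.9]
(190, 190) [485.4  12.9  70.2]
(320, 180) [ 495.1 -112.6   70.5]
(210, 90) [577.2 -10.4  64. ]
(300, 90) [576.4 -89.5  74.5]
(205, 187) [488.5  -2.   70.6]
(310, 183) [ 492.2 -103.2   70.5]
(420, 230) [ 406.8 -268.    -0.8]
```

apply_moves:
  delta_rot:
    - [0,0,0]
    - [0,0,0]
    - [0,0,0]
    - [0,0,0]
    - [0,0,0]
    - [0,0,0]
    - [0,0,0]
    - [0,0,0]
    - [0,0,0]
  xyz:
    - [-0.6,0,0.5]
    - [-0.6,0,0.5]
    - [0,0,0.8]
    - [0,0,0.8]
    - [0,0,0.8]
    - [0,0,0.8]
    - [0,0,0.5]
    - [0,0,0.36]
    - [0,0,0]
  hand: [-1,-1,-1,-1,-1,-1,-1,-1,-1]

```text
clock: 3.88
position: [456.3, -51.2, 54.2]
ee_rot: [1.0, 0.001, -0.001, 0.0]
contact_force: [-0.0, -0.3, 0.2]
gripper_width: 85.9
grasp_force: 0.0
```

Run:
```python
from h import *
s=arm.read_state();w=eyes.get_image('wrist');print(s['position'],s['contact_force'])
cv2.imwrite('pics/w2.png',cv2.resize(w['frame'][:,:,::-1],(800,600),interpolation=cv2.INTER_CUBIC))
```

```text
[456.3302865  -51.24225576  54.20323277] [-0.04547813 -0.30911911  0.21056612]
```

View pics/w2.png

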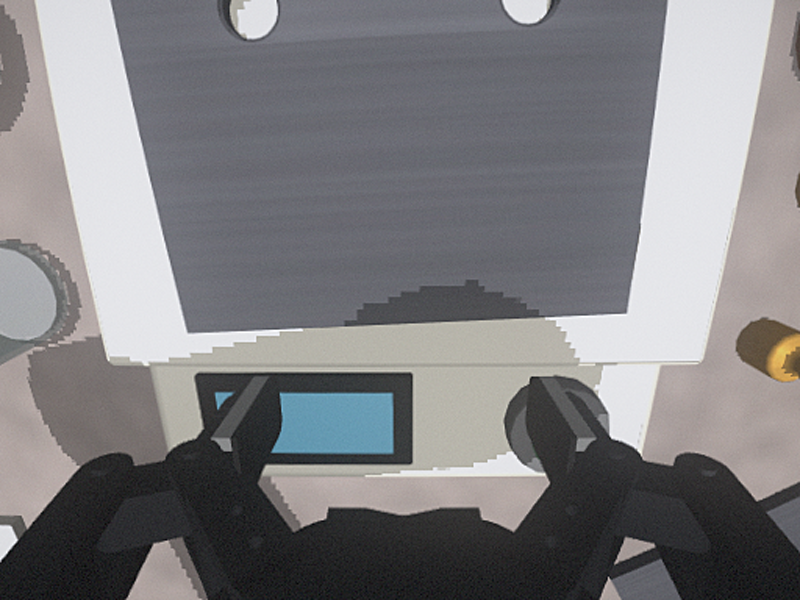

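Both fingertips stand before the plate's front edge (190,332)–(630,313), and nothing is touching. Next I push square in +x.

apply_moves:
  delta_rot:
    - [0,0,0]
    - [0,0,0]
    - [0,0,0]
    - [0,0,0]
    - [0,0,0]
    - [0,0,0]
    - [0,0,0]
    - [0,0,0]
    - [0,0,0]
    - [0,0,0]
  xyz:
    - [0.24,0,0]
    - [0.24,0,0]
    - [0.1,0,0]
    - [0.1,0,0]
    - [0.1,0,0]
    - [0.1,0,0]
    - [0.1,0,0]
    - [0.1,0,0]
    - [0,0,0]
    - [0,0,0]
  hand: [-1,-1,-1,-1,-1,-1,-1,-1,-1,-1]

```text
clock: 4.77
position: [482.5, -52.2, 55.8]
ee_rot: [1.0, 0.0, -0.002, 0.0]
contact_force: [-5.6, 1.1, 7.7]
gripper_width: 85.1
grasp_force: 4.9
```

Run:
```python
from h import *
import pickle
s=arm.read_state();w=eyes.get_image('wrist');print(s['position'],s['contact_force'])
pickle.dump((s,w),open('w3.pkl','wb'))
# dark-grey plate front edge in this view: fit line by mask
m=nets.masks_of('plate',w);print([(d['bbox'],d['score']) for d in m])
c=cv2.approxPolyDP(max(cv2.findContours(m[0]['region'].astype(np.uint8),0,2)[0],key=cv2.contourArea),4,True)[:,0];print(c.tolist())
print(ray(w,s,c,71).round(1).tolist())
```

```text
[482.51181718 -52.18968441  55.79569316] [-5.58283073  1.14714648  7.74619439]
[([77.1, 0.0, 435.8, 244.8], 0.97), ([385.9, 324.6, 512.0, 384.0], 0.61)]
[[79, 0], [126, 242], [392, 239], [434, 0]]
[[601.6, 21.4, 71.0], [491.2, 16.7, 71.0], [492.8, -122.0, 71.0], [601.6, -124.7, 71.0]]
```

apply_moves:
  delta_rot:
    - [0,0,0]
    - [0,0,0]
    - [0,0,0]
    - [0,0,0]
    - [0,0,0]
    - [0,0,0]
    - [0,0,0]
    - [0,0,0]
  xyz:
    - [-0.4,0,0]
    - [0,0,-0.6]
    - [0,0,-0.9]
    - [0,0,-0.9]
    - [0,0,-0.9]
    - [0,0,-0.9]
    - [0,0,-0.6]
    - [0,0,0]
  hand: [-1,-1,-1,-1,-1,-1,-1,-1]

```text
clock: 5.53
position: [476.5, -51.7, 178.9]
ee_rot: [1.0, 0.0, 0.004, -0.0]
contact_force: [-0.7, 0.3, 0.2]
gripper_width: 85.6
grasp_force: 0.0
```

Run:
```python
from h import *
import pickle
s=arm.read_state();w=eyes.get_image('wrist');print(s['position'],s['contact_force'])
pickle.dump((s,w),open('w4.pkl','wb'))
cv2.imwrite('pics/w4.png',cv2.resize(w['frame'][:,:,::-1],(800,600),interpolation=cv2.INTER_CUBIC))
```

```text
[476.54125578 -51.67238496 178.93291332] [-0.71595281  0.31376777  0.16836592]
```

View pics/w4.png

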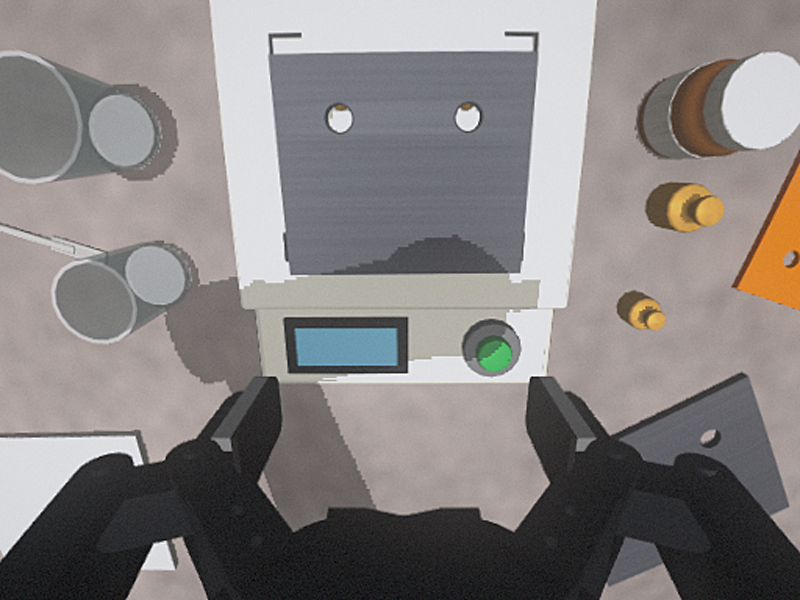

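Plate square now: rear corners (270,54), (538,51), front (522,272), (291,275). Brass pin heads show at the rear of the holes, centred sideways.

Run:
```python
from h import *
import pickle;s,w=pickle.load(open('w4.pkl','rb'));b=pickle.load(open('bal.pkl','rb'))
plate(w,s,[(270,54),(538,51),(522,272),(291,275)],[(340,118),(468,117)],b)
M=ray(w,s,np.array([(269,35),(538,32)])/1.5625,65);print('marks',((M[:,:2]-b[0])@b[2]).round(1))
```

```text
plate in bal: centre err [-10.4  -0.7] yaw 0.01 res 1.3
corners W [[608.9, 16.7, 79.0], [610.4, -120.9, 79.0], [491.9, -123.5, 71.0], [490.0, 16.1, 71.0]] holes err [[-10.7, -1.0], [-10.4, 0.6]]
marks [[ 96.2  72.3]
 [ 97.3 -72.4]]
```

apply_moves:
  delta_rot:
    - [0,0,0]
    - [0,0,0]
    - [0,0,0]
    - [0,0,0]
    - [0,0,0]
    - [0,0,0]
    - [0,0,0]
    - [0,0,0]
    - [0,0,0]
    - [0,0,0]
    - [0,0,0]
    - [0,0,0]
    - [0,0,0]
    - [0,0,0]
  xyz:
    - [-0.4,0,0.8]
    - [0,0,0.9]
    - [0,0,0.9]
    - [0,0,0.9]
    - [0,0,0.8]
    - [0,0,0.54]
    - [0,0,0]
    - [0.4,0,0]
    - [0.1,0,0]
    - [0.1,0,0]
    - [0.1,0,0]
    - [0.1,0,0]
    - [0.1,0,0]
    - [0,0,0]
  hand: [-1,-1,-1,-1,-1,-1,-1,-1,-1,-1,-1,-1,-1,-1]

```text
clock: 6.75
position: [487.2, -51.9, 54.2]
ee_rot: [1.0, 0.0, 0.0, -0.0]
contact_force: [-0.1, 0.2, 0.1]
gripper_width: 85.4
grasp_force: 0.0
```

apply_moves:
  delta_rot:
    - [0,0,0]
    - [0,0,0]
    - [0,0,0]
  xyz:
    - [0.06,0,0]
    - [0.06,0,0]
    - [0,0,0]
  hand: [-1,-1,-1]

```text
clock: 7.0
position: [489.6, -51.8, 54.4]
ee_rot: [1.0, 0.0, -0.0, 0.0]
contact_force: [-1.9, 0.5, 1.1]
gripper_width: 85.5
grasp_force: 1.3
```

```bash
cat > chk.py <<'E'
from h import *
import pickle
s=arm.read_state();w=eyes.get_image('wrist');print(s['position'],s['contact_force'])
b=pickle.load(open('bal.pkl','rb'))
for bx,by in [(-10,40),(-10,-40),(-10,0),(25,0),(25,35),(25,-35)]:
    u,v=proj(w,s,[*(b[0]+b[2]@[bx,by]),71])[0].round().astype(int); print((u,v),depthpt(w,s,u,v,2) if 3<v<380 else '')
m=nets.masks_of('plate',w)[0]['region'].astype(np.uint8)
c=cv2.approxPolyDP(max(cv2.findContours(m,0,2)[0],key=cv2.contourArea),4,True)[:,0];print(c.tolist(),ray(w,s,c,71).round(1).tolist())
E
python3 chk.py
```

```text
[489.61094281 -51.83506447  54.36652015] [-1.87509386  0.46316622  1.06548643]
(np.int64(178), np.int64(212)) [515.3 -12.1  70.1]
(np.int64(340), np.int64(212)) [515.2 -92.6  70. ]
(np.int64(259), np.int64(212)) [515.4 -52.3  70.3]
(np.int64(258), np.int64(140)) [550.6 -51.8  70.1]
(np.int64(181), np.int64(141)) [550.3 -16.6  70.3]
(np.int64(335), np.int64(140)) [550.7 -87.1  70.1]
[[89, 0], [124, 239], [394, 237], [428, 0]] [[608.1, 17.0, 71.0], [500.7, 17.1, 71.0], [501.7, -121.7, 71.0], [608.1, -121.2, 71.0]]
```

The plate lies flat: its top reads 70.0–70.3 mm everywhere, with the deck at 64. Now I back off, shut the hand and measure the key.

apply_moves:
  delta_rot:
    - [0,0,0]
    - [0,0,0]
    - [0,0,0]
    - [0,0,0]
    - [0,0,0]
    - [0,0,0]
    - [0,0,0]
    - [0,0,0]
    - [0,0,0]
  xyz:
    - [-0.4,0,0]
    - [0,0,-0.6]
    - [0,0,-0.9]
    - [0,0,-0.9]
    - [0,0,-0.9]
    - [0,0,-0.9]
    - [0,0,-0.6]
    - [0,0,0]
    - [0,0,0]
  hand: [-1,-1,-1,-1,-1,1,1,1,1]

```text
clock: 7.85
position: [480.2, -51.6, 175.0]
ee_rot: [1.0, 0.0, 0.002, -0.0]
contact_force: [-0.7, 0.8, -0.2]
gripper_width: 38.9
grasp_force: 0.0
```

Run:
```python
from h import *
import pickle
s=arm.read_state();w=eyes.get_image('wrist');print(s['position'],s['contact_force'],s['gripper_width'])
b=pickle.load(open('bal.pkl','rb'))
f=w['frame'].astype(int);g=((f[:,:,1]>f[:,:,0]+40)&(f[:,:,1]>f[:,:,2]+40)).astype(np.uint8)
n,l,st,c=cv2.connectedComponentsWithStats(g);print([(st[i].tolist(),c[i].round(1).tolist()) for i in range(1,n) if st[i,4]>30])
i=1+st[1:,4].argmax();u,v=c[i].round().astype(int);D=depthpt(w,s,u,v,2);print('key',D,ray(w,s,[c[i]],D[2]))
cv2.imwrite('pics/w5.png',cv2.resize(w['frame'][:,:,::-1],(800,600),interpolation=cv2.INTER_CUBIC))
```

```text
[480.1981277  -51.61246102 175.01626873] [-0.69624356  0.82366346 -0.1613324 ] 38.87857474794407
[([307, 223, 22, 19, 317], [317.5, 231.6])]
key [ 434.1 -111.6   65.1] [[ 434.49503934 -112.07121942   65.1       ]]
```

View pics/w5.png

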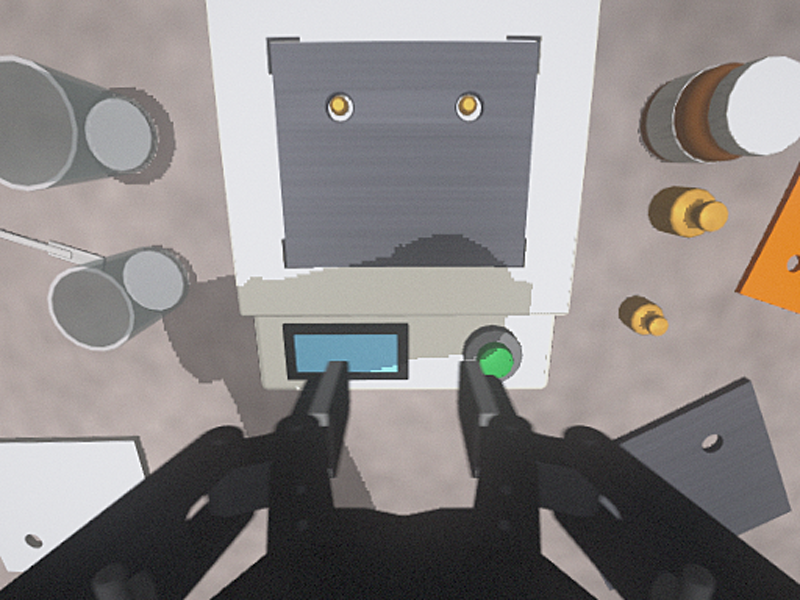

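The picture shows brass pins centred in both holes at (340,105) and (468,106), and the plate inside the corner marks. The key top is at about (434, -112, 65). Moving over it with the fingers shut.

apply_moves:
  delta_rot:
    - [0,0,0]
    - [0,0,0]
    - [0,0,0]
    - [0,0,0]
    - [0,0,0]
    - [0,0,0]
    - [0,0,0]
    - [0,0,0]
    - [0,0,0]
    - [0,0,0]
    - [0,0,0]
  xyz:
    - [-0.6,0.8,0]
    - [-0.6,0.8,0]
    - [-0.64,0.82,0]
    - [0,0,0]
    - [0,0,0]
    - [0,0,0.9]
    - [0,0,0.9]
    - [0,0,0.9]
    - [0,0,0.9]
    - [0,0,0.4]
    - [0,0,0]
  hand: [1,1,1,1,1,1,1,1,1,1,1]

```text
clock: 8.82
position: [432.1, -112.0, 71.2]
ee_rot: [1.0, 0.0, -0.004, 0.0]
contact_force: [0.3, 0.8, -0.1]
gripper_width: -0.0
grasp_force: 0.0
```

apply_moves:
  delta_rot:
    - [0,0,0]
    - [0,0,0]
    - [0,0,0]
    - [0,0,0]
    - [0,0,0]
  xyz:
    - [0.08,0,0.12]
    - [0,0,0.12]
    - [0,0,0.1]
    - [0,0,0.1]
    - [0,0,0]
  hand: [1,1,1,1,1]

```text
clock: 9.23
position: [436.8, -112.2, 63.7]
ee_rot: [1.0, 0.0, 0.001, -0.0]
contact_force: [0.8, 2.6, 2.8]
gripper_width: -0.2
grasp_force: 1.2
```

apply_moves:
  delta_rot:
    - [0,0,0]
    - [0,0,0]
    - [0,0,0]
    - [0,0,0]
  xyz:
    - [0,0,0.1]
    - [0,0,0.1]
    - [0,0,0]
    - [0,0,0]
  hand: [1,1,1,1]

```text
clock: 9.57
position: [437.0, -112.2, 60.7]
ee_rot: [1.0, 0.001, 0.001, 0.0]
contact_force: [-4.4, 4.2, 19.4]
gripper_width: 0.1
grasp_force: 9.9
```

apply_moves:
  delta_rot:
    - [0,0,0]
    - [0,0,0]
  xyz:
    - [0,0,0.04]
    - [0,0,0]
  hand: [1,1]

```text
clock: 9.73
position: [437.0, -112.3, 60.6]
ee_rot: [1.0, 0.001, 0.001, 0.0]
contact_force: [-6.5, 4.8, 26.1]
gripper_width: -0.1
grasp_force: 13.4
```

apply_moves:
  delta_rot:
    - [0,0,0]
    - [0,0,0]
    - [0,0,0]
    - [0,0,0]
    - [0,0,0]
    - [0,0,0]
    - [0,0,0]
    - [0,0,0]
  xyz:
    - [0,0,-0.3]
    - [0,0,-0.5]
    - [0,0,-0.9]
    - [0,0,-0.9]
    - [0,0,-0.9]
    - [0,0,-0.9]
    - [0,0,0]
    - [0,0,0]
  hand: [1,1,1,1,1,1,1,1]

```text
clock: 10.4
position: [436.2, -112.3, 168.3]
ee_rot: [1.0, 0.0, 0.001, -0.0]
contact_force: [-0.3, 1.0, -0.1]
gripper_width: 0.2
grasp_force: 0.0
```

Run:
```python
from h import *
s=arm.read_state();w=eyes.get_image('wrist');print(s['position'],s['contact_force'])
f=w['frame'].astype(int);g=((f[:,:,1]>f[:,:,0]+40)&(f[:,:,1]>f[:,:,2]+40)).astype(np.uint8)
n,l,st,c=cv2.connectedComponentsWithStats(g);print(st[1:].tolist())
for d in nets.look_for('tare',w):print(d)
p=eyes.get_image('side');q=eyes.get_image('top')
for k in (p,q):
  m=(k['frame'][:,:,1].astype(int)>k['frame'][:,:,0]+50)&(k['frame'][:,:,1].astype(int)>k['frame'][:,:,2]+30); ys,xs=np.where(m);
  for u,v in zip(xs[::8],ys[::8]):
    X=depthpt(k,None,u,v,0)
    if 410<X[0]<460 and -140<X[1]<-90: print(X)
cv2.imwrite('pics/w6.png',cv2.resize(w['frame'][:,:,::-1],(800,600),interpolation=cv2.INTER_CUBIC))
```

```text
[ 436.21742968 -112.31728946  168.26593252] [-0.32762345  0.95605067 -0.08596134]
[[247, 182, 23, 22, 389]]
{'bbox': [244.3, 178.4, 271.6, 203.2], 'score': 0.87}
{'bbox': [94.2, 1.5, 271.1, 125.2], 'score': 0.45}
{'bbox': [366.9, 70.3, 420.4, 107.2], 'score': 0.26}
[ 436.3 -106.    67. ]
[ 433.4 -107.6   66.5]
[ 436.3 -112.6   67.9]
[ 431.6 -112.9   66.7]
[ 433.7 -113.7   63.2]
[ 427.9 -117.    66.1]
[ 429.4 -119.3   64.9]
[ 426.6 -120.8   64.3]
```

View pics/w6.png

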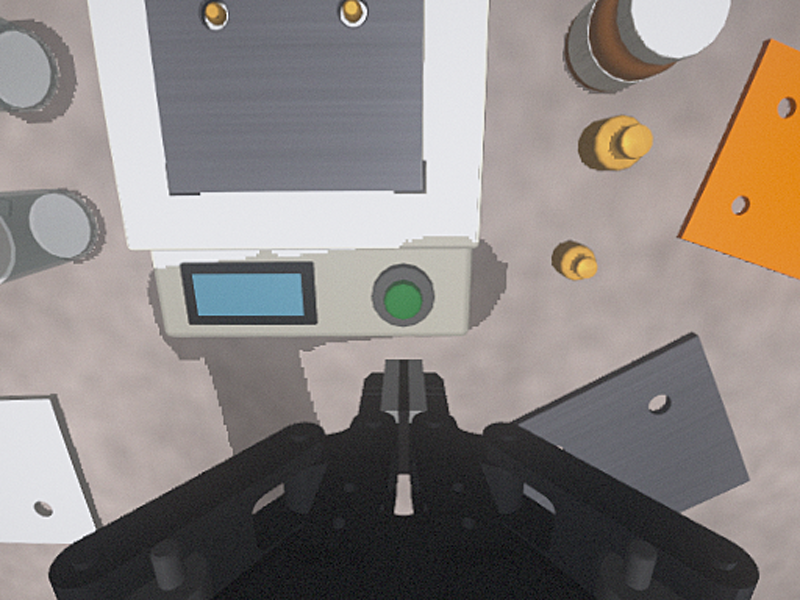

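The key (402,299) is up again and the plate is still seated on the pins at (215,13) and (352,11). One check: that the hard stop at 60.6 mm was the key and not its collar.

Run:
```python
from h import *
s=arm.read_state();w=eyes.get_image('wrist')
for u,v in [(241,187),(242,192),(258,173),(274,187),(258,191),(225,200)]: print((u,v),depthpt(w,s,u,v,1))
```

```text
(241, 187) [435.8 -96.2  55.8]
(242, 192) [430.7 -97.1  55.8]
(258, 173) [ 449.6 -112.6   55.7]
(274, 187) [ 435.9 -127.9   56.2]
(258, 191) [ 434.7 -112.6   65.2]
(225, 200) [418.3 -78.8  43.9]
```

The collar is at 56 mm, so the stop at 60.6 mm was the key's own full travel (65.2 to about 60.5).

```bash
python3 -c "
from bench import arm
print(arm.job_done())"
```

```text
the job is handed in; nothing more can be done
None
```

The job is handed in, though the interface gave no verdict: by my measurements the plate lies flat over both pins, the tare key went fully down and came back up, and the arm never went near the glassware, weights or spatula.

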